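Set a waxed cabinet door up on the finishing stand

ROBOT

A 7-joint arm with a two-finger parallel gripper is mounted at the origin on a cart in front of the work surface, level with it; the furniture and walls round the work are solid. World frame = base frame: x ahead of the robot, y to its left, z up, the work surface at z = 0. Lengths are in mm, angles in rad, forces in N, time in s.
With the tool pointing down it reaches from about 425 to 1025 mm from the base axis. Payload 9.4 kg.
Tool frame: the origin (TCP) lies at the very end of the fingers, on their centre line; the grasp point (between the pads) lies 19 mm behind it; z points along the fingers, y is the line along which they close (so a half turn about z gives the same grasp; the last joint's range is limited). The gripper opens to 93 mm and grips with 3 to 60 N. Pads are 15 mm wide; open, the fingers measure 128 mm over their backs; the gripper's body (75 mm by 188 mm) begins 65 mm behind the grasp point.
Start: joints at [-1.404, 0.599, -0.003, 1.599, 0.002, 0.943, -0.08], TCP at [175.015, 703.558, 189.618] pointing down, gripper open.
Joint ranges: [-2.57, 2.57], [-0.35, 1.97], [-1.29, 1.29], [0.11, 2.56], [-1.05, 4.19], [0.11, 1.86], [-2.63, 2.63]. Speed limits (rad/s): [2.22, 2.22, 3.01, 3.01, 3.14, 3.14, 3.14].

INTERFACE

Orientations are given as a unit quaternion [w, x, y, z].
In Python, from workcell import arm, jaws, solver, get_image, camera_params gives the robot as it stands. Calls block until the motion is done:
- arm.reach(position, orientation): joint-space move of the TCP to a pose.
- arm.move_linear(position, ori=None, v=150): straight line of the TCP; ori=None keeps the orientation; v is the mean speed in mm/s.
- arm.goto_joints(angles): joint-space move.
- jaws.release() and jaws.grasp(): open the fingers fully, or close them until they stop; the grip force is fixed at half the most.
- arm.pause(seconds).
- solver.inverse_kinematics(position, orientation): joint angles nearest the present ones, or None.
- get_image(name): name is "scene" or "top" or "wrist"; returns the picture (480x640x3 uint8, blue, green, red); there is no depth.
- camera_params(name): a dict with "camera_matrix" (3x3 intrinsics, pixels), "position" and "rotation" of the camera in the world. Camera axes: x right, y up, looking along -z (the intrinsics and any distortion apply to the point x, -y, -z); pixel columns grow to the right and rows downward; lengths in mm; the calibration is good to about 2 mm. The wrist camera is an equidistant fisheye: a pixel r from the principal point sees the ray r / f radians off the axis. A picture is of the moment at which its call begins: read the wrist's pose just before it. camera_params takes no time and is no camera call; for the wrist camera it gives the pose at the moment of the call.
A pose or a line that the arm cannot do raises arm.IKError and nothing moves.
- arm.hand_in(): hands the job in; it is judged then, once.
Readings, each from a call of its own:
- arm.read_clock(): time.
- arm.read_joint_positions(): joint angles.
- arm.read_qd(): joint speeds.
- arm.read_effort(): joint torques, N m.
- arm.read_tcp_pos(): TCP position.
- arm.read_tool_rot(): TCP orientation.
- arm.read_contact_force(): force on the tool from outside, world axes, zero at the start.
- arm.read_moment(): the same for the moment, N m.
- arm.read_gripper_width(): opening from 0.0 (shut) to 1.0 (fully open).
- arm.read_gripper_force(): force on a finger pad.
Only numpy, scipy, OpenCV 4.12 (cv2) and the standard library are available. Lean on these libraries where they do the work, as an engineer would, in place of code of your own. Each camera call takes 0.05 s, during which the arm holds its last target. There are 200 camera calls.

TASK

Set the small, freshly waxed cabinet door up on the finishing stand to dry. First lay the standing timber block down on the stand's slippery white base, so that it can serve as a foot stop; then stand the door, same end up as now, on the base between the block and the bar, its foot bearing against the block and its top leaning back on the bar, about 20 degrees off upright. Leave it there resting by itself, square to the bar, without disturbing the other things on the bench.

Things in the scene. Friction and masses are not known exactly. Their poses are not given: they have to be found in the camera images.
- stand: finishing stand, fixed: base board with white top (the waxed door slides on it and on the bar, friction 0.1: leaned there with no stop it slips down), 230 long (its x) x 180 wide (y) x 18 mm thick. Two plywood cheeks carry a bar: 70 to 88 mm either side of the middle, 168 to 220 mm from the front edge, 152 mm high. Origin: middle of the front edge, at bench height; x runs from there to the bar, the way the door is to lean; z up
- stand_edge (a point): middle of the upper front edge of the base, 18 mm above the bench: the low stop over which the block tips. Pushed near its top along the stand's x, the block goes over after about 60 mm and falls lengthwise onto the base, its upper end then about 120 mm from this edge
- bar_mid (a point): middle of the bar's axis: 186 mm from the stand's front edge and 128 mm above the bench; the bar is 18 mm thick and runs along the stand's y between the cheeks (140 mm clear).
- timber_block: yellow timber block 66 x 170 x 56 mm, about 0.85 kg. Starts standing on end on the bench some millimetres before the base's front edge. Its y runs along its length (up at the start), z along its 56 mm thickness (at the start towards the stand), x along its 66 mm width. Origin: centre of the 66 x 170 mm face that looks away from the stand at the start
- block_mid (a point): centre of the timber block (axes as the block's); 46 mm above the bench when it lies on the base on a 66 mm wide face.
- block_end (a point): centre of the block's end face that is on top at the start (66 x 56 mm), which becomes the foot stop.
- door: small framed cabinet door, waxed, faces alike: 18 mm thick (its x), 100 mm wide (y), 200 mm tall (z, foot to top), about 0.27 kg; top and bottom rails 40 mm high and full thickness, middle panel recessed. Origin: centre of its lower edge. Starts propped against the grey box, leaning about 0.17 rad towards its +x; can be gripped firmly across its thickness at the middle of its top rail
- door_top (a point): centre of the door's upper edge face, 200 mm from the foot.
- door_foot (a point): centre of the door's lower edge face (the door's origin).
- parts_box: open grey steel parts box, 101 x 140 x 85 mm high, fixed; origin at the centre of its underside. The door leans on its -x side.
- wax_tin: bystander: flat round tin, 71 mm across, 28 mm high; origin at the centre of its underside.
- chisel: bystander: bench chisel with a yellow handle, 250 mm long (its y), lying flat; origin under its middle.
- pine_offcut: bystander: pine offcut 50 x 120 x 24 mm, lying flat; origin at the centre of its underside.

How it is judged:
By the outcome, as a careful person would: the job done as asked, in the order asked, and still so for the second after the job is handed in, with the robot touching nothing.
It also fails if it takes over 58 s, if anything falls off the work surface, if the arm or the gripper's body presses on something with over 40 N, if the wrist force passes 120 N, or if a joint passes its speed limit or range.

## Working session

There is one attempt and no reset: what is moved stays moved. The work goes in short steps, each a Python script; the robot and the scene stay as the last script left them, time stands still between calls to the robot, and variables do not carry over. Pictures are saved under pics/ and viewed, at most 10 in all, crops included, and the job is handed in when it is done.

```bash
mkdir -p pics; ls
python3 - <<'E'
from workcell import arm,get_image,camera_params
import cv2,json,numpy as np
for n in("scene","top"):
    im=get_image(n);cv2.imwrite(f"pics/{n}0.png",im);p=camera_params(n);print(n,{k:np.round(v,3).tolist() if not isinstance(v,str) else v for k,v in p.items()})
print(arm.read_clock(),arm.read_tool_rot(),arm.read_tcp_pos())
E
```

```text
pics
scene {'camera_matrix': [[457.822, 0.0, 320.829], [0.0, 457.822, 244.423], [0.0, 0.0, 1.0]], 'position': [208.172, -586.635, 944.527], 'rotation': [0.911, 0.341, -0.089, -0.214]}
top {'camera_matrix': [[480.181, 0.0, 321.798], [0.0, 480.181, 239.161], [0.0, 0.0, 1.0]], 'position': [419.541, 68.737, 1130.416], 'rotation': [0.706, 0.05, -0.045, -0.705]}
0.1 [-1.15636619e-05  1.21562298e-01  9.92583562e-01 -6.92390007e-04] [174.92086258 703.09800136 188.84978061]
```

View pics/scene0.png

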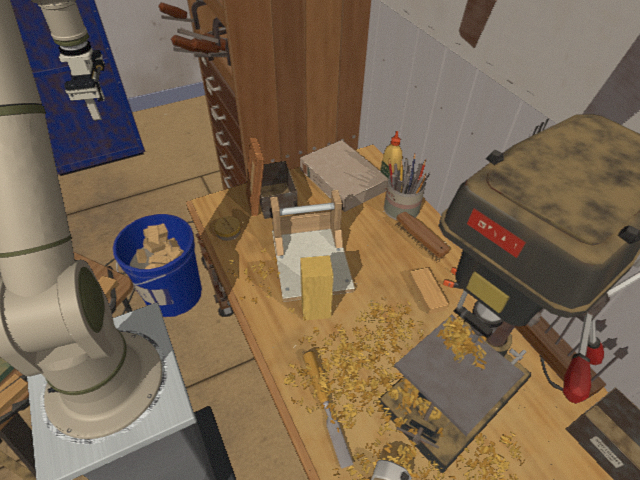

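View pics/top0.png

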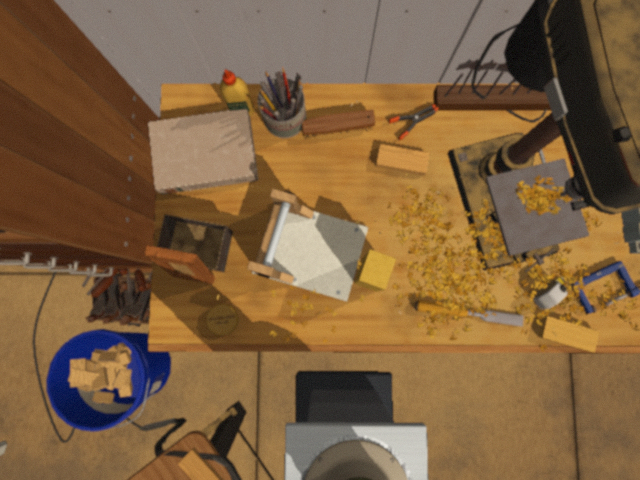

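The top view shows the stand at about (315,250), with the block to its right at (377,270). The door is against the box at (185,262). The wax tin is at about (218,318), the chisel at (470,313) and the offcut at (402,158). I'll zoom both views.

Run:
```python
import cv2
a=cv2.imread("pics/scene0.png")[125:325,185:365];b=cv2.imread("pics/top0.png")[180:340,140:406]
cv2.imwrite("pics/c1.png",cv2.resize(a,None,fx=3,fy=3,interpolation=cv2.INTER_CUBIC))
cv2.imwrite("pics/c2.png",cv2.resize(b,None,fx=3,fy=3,interpolation=cv2.INTER_CUBIC))
```

```text
(no output)
```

View pics/c1.png

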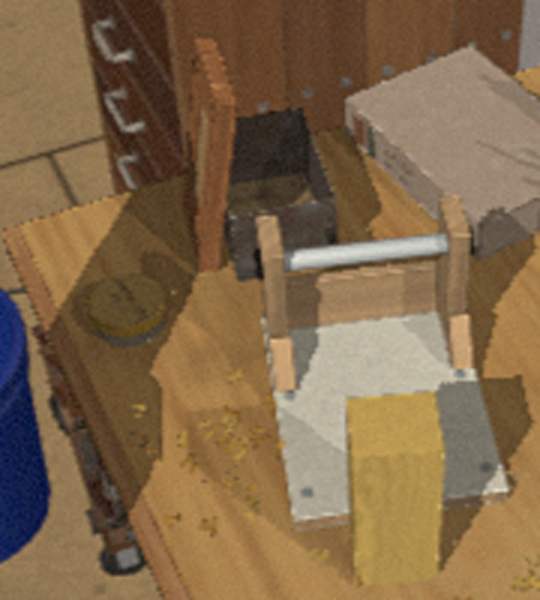

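View pics/c2.png

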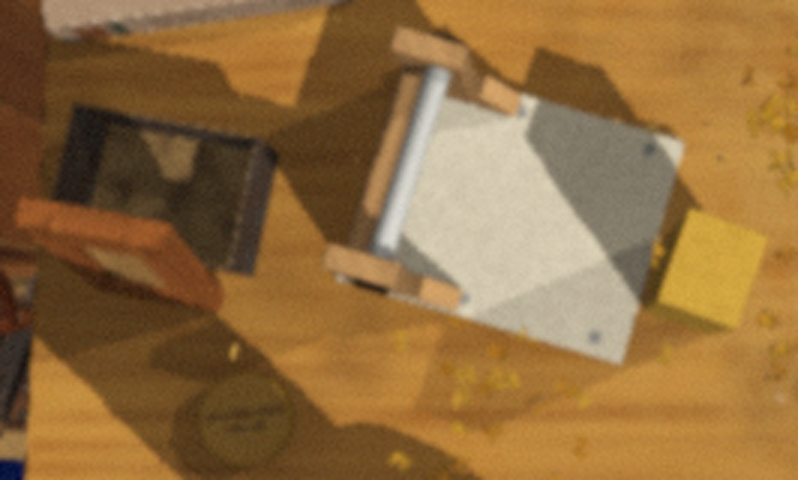

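The scene crop shows the block top at (347..442, 392..460), the bar from (288,262) to (448,242), and the door's edge-on top at (195..234, 40..105) with its foot at (211,266). In the top crop the base front corners are (683,140) and (622,363), the block top corners are (693,210), (766,238), (738,328) and (660,300), and the door top strip runs (18,205) to (165,220) with its foot corner at (220,300).

```bash
cat > h.py <<'E'
import numpy as np,cv2
from scipy.spatial.transform import Rotation as Ro
from workcell import arm,jaws,solver,get_image,camera_params
def R(q): return Ro.from_quat(np.r_[q[1:],q[0]])
def Q(r): q=r.as_quat(); return [q[3],q[0],q[1],q[2]]
def ray(p,uv,fish=False):
    K=np.array(p["camera_matrix"]); x=(uv[0]-K[0,2])/K[0,0]; y=(uv[1]-K[1,2])/K[1,1]
    if fish:
        t=np.hypot(x,y); s=np.sin(t)/max(t,1e-9); d=np.array([x*s,-y*s,-np.cos(t)])
    else: d=np.array([x,-y,-1.])
    return np.array(p["position"]),R(np.array(p["rotation"])).apply(d/np.linalg.norm(d))
def onz(p,uv,z,fish=False):
    o,d=ray(p,uv,fish); return o+d*(z-o[2])/d[2]
def tri(rays):
    A=np.zeros((3,3));b=np.zeros(3)
    for o,d in rays: M=np.eye(3)-np.outer(d,d);A+=M;b+=M@o
    X=np.linalg.solve(A,b); return X,max(np.linalg.norm((np.eye(3)-np.outer(d,d))@(X-o)) for o,d in rays)
def proj(p,X,fish=False):
    c=R(np.array(p["rotation"])).inv().apply(np.array(X)-p["position"]); v=np.array([c[0],-c[1],-c[2]])
    K=np.array(p["camera_matrix"])
    if fish:
        r=np.hypot(v[0],v[1]);t=np.arctan2(r,v[2]);n=v[:2]/max(r,1e-9)*t
    else: n=v[:2]/v[2]
    return n*K[0,0]+K[:2,2]
E
python3 - <<'E'
from h import *
np.set_printoptions(precision=1,suppress=True)
S=camera_params("scene");T=camera_params("top");W=camera_params("wrist")
s=lambda u,v:np.array([185+(u-1)/3,125+(v-1)/3]);t=lambda u,v:np.array([140+(u-1)/3,180+(v-1)/3])
print("front top-cam",onz(T,t(683,140),18),onz(T,t(622,363),18),"scene",onz(S,s(510,490),18),onz(S,s(296,520),18))
print("bar tri",tri([ray(T,t(440,72)),ray(S,s(447,243))]),tri([ray(T,t(387,248)),ray(S,s(288,260))]))
print("block top",*[onz(T,t(*q),170) for q in((693,210),(766,238),(738,328),(660,300))])
print("block scn",*[onz(S,s(*q),170) for q in((437,392),(442,455),(350,460),(347,397))])
print("door topnear T",*[onz(T,t(*q),198) for q in((18,205),(30,228),(165,215),(145,238))])
print("door S",*[onz(S,s(*q),198) for q in((195,42),(211,40),(234,97),(217,103))],"foot",*[onz(S,s(*q),1) for q in((200,268),(222,262))],onz(T,t(220,303),1))
print("tin",onz(T,t(247,418),28),"box",*[onz(T,t(*q),85) for q in((75,105),(275,148),(250,272))])
print(W, R(arm.read_tool_rot()).as_matrix(),arm.read_tcp_pos())
E
```

```text
front top-cam [600.7 -29.3  18. ] [427.7  19.   18. ] scene [600.  -32.4  18. ] [428.6  18.4  18. ]
bar tri (array([632.4, 151.8, 128.3]), np.float64(1.1353386629235116)) (array([503.7, 187.8, 132. ]), np.float64(2.065234514888896))
block top [528.5 -22.2 170. ] [509.8 -70.8 170. ] [449.8 -51.2 170. ] [468.2   0.3 170. ]
block scn [531.3 -22.4 170. ] [507.5 -75.5 170. ] [447.2 -50.9 170. ] [469.8   2.3 170. ]
door topnear T [527.5 421.1 198. ] [512.4 412.5 198. ] [521.2 324.6 198. ] [506.1 337.1 198. ]
door S [514.3 419.3 198. ] [528.4 416.  198. ] [516.1 330.2 198. ] [499.8 328.8 198. ] foot [468.1 340.3   1. ] [490.3 338.8   1. ] [473.4 332.8   1. ]
tin [385.4 303.1  28. ] box [615.1 425.5  85. ] [583.2 276.5  85. ] [492.  292.1  85. ]
{'camera_matrix': array([[371.6,   0. , 318.2],
       [  0. , 371.6, 239.8],
       [  0. ,   0. ,   1. ]]), 'position': array([102.2, 720.6, 384.6]), 'rotation': array([ 0.8, -0.1, -0.1,  0.6])} [[-1.   0.2 -0. ]
 [ 0.2  1.  -0. ]
 [-0.  -0.  -1. ]] [174.9 703.1 188.8]
```

Stand front middle is at about (514,-6), with its x axis at a yaw of about 1.29. The block is about 16 mm off to +y of the stand and yawed about 0.07. The door top is near (516,374), with a yaw of about -0.16. Next I'll move behind the block, taking a wrist image on the way.

```bash
cat >> h.py <<'E'
np.set_printoptions(precision=2,suppress=True)
F=np.array([514.2,-6.1,0]);YAW=1.287
def st(x,y,z,F=F,yaw=None):
    return F+Ro.from_euler('z',YAW if yaw is None else yaw).apply([x,y,z])
def tool(yaw,tilt=0,flip=False):
    """tool y along horizontal heading yaw, z down, leaning so that -z (door up) tips by tilt towards heading"""
    c=np.cos(yaw);s=np.sin(yaw);x=np.array([c,s,0]);up=np.cos(tilt)*np.array([0,0,1])+np.sin(tilt)*x
    y=np.cos(tilt)*x-np.sin(tilt)*np.array([0,0,1]); 
    if flip:y=-y
    z=-up; return Q(Ro.from_matrix(np.c_[np.cross(y,z),y,z]))
E
python3 - <<'E'
from h import *
print(arm.read_clock())
for f in(0,1):
    q=tool(YAW+np.pi/2,0,f)
    for P in(st(-110,16,300),st(-110,16,145)): print("push",f,solver.inverse_kinematics(P,q))
    print("lay grip",f,solver.inverse_kinematics(st(40,0,50),q))
    q=tool(-.16,.17,f);print("door",f,solver.inverse_kinematics([512,374,160],q))
    print("door place",f,solver.inverse_kinematics(st(183,0,172),tool(YAW,np.radians(20),f)))
arm.move_linear([200,460,330],v=350)
print(arm.read_clock(),arm.read_joint_positions())
for f in(0,1):print(solver.inverse_kinematics(st(-110,16,300),tool(YAW+np.pi/2,0,f)))
E
```

```text
0.1
push 0 [ 0.96  0.33 -1.09  1.96  0.34  1.05  2.57]
push 0 [ 0.87  0.59 -1.1   2.15  0.73  0.84  2.17]
lay grip 0 [ 0.09  0.6  -0.37  2.15  0.47  0.47  2.21]
door 0 [-0.85  0.6   0.31  1.76 -0.35  0.97 -0.51]
door place 0 [-0.6   0.57  0.1   1.78  0.22  1.05  0.64]
push 1 [-0.64  0.24  0.95  2.04 -0.24  0.97  0.14]
push 1 [-0.42  0.47  0.76  2.22 -0.55  0.64  0.45]
lay grip 1 [-0.36  0.59  0.27  2.18 -0.39  0.41 -0.06]
door 1 [-0.31  0.63 -0.55  1.72  0.21  0.98  2.08]
door place 1 [-1.14  0.84  1.11  1.82 -0.48  1.09 -1.73]
1.0583 [-1.28  0.18  0.01  1.92 -0.    1.04  0.05]
[ 0.96  0.33 -1.09  1.96  0.34  1.05  2.57]
[-0.5   0.21  0.74  2.03 -0.17  0.96  0.05]
```

Run:
```python
from h import *
q=tool(YAW+np.pi/2,0,1)
jaws.grasp()
arm.reach(st(-110,16,300),q)
p=camera_params("wrist");im=get_image("wrist");cv2.imwrite("pics/w1.png",im)
print(arm.read_clock(),arm.read_tcp_pos(),arm.read_gripper_width())
import pickle;pickle.dump(p,open("w1.pkl","wb"))
for n,X in dict(fl=st(0,90,18),fr=st(0,-90,18),bar=st(186,0,128),blk=[489,-36.4,170]).items():print(n,proj(p,X,True))
```

```text
4.8 [ 468.33 -106.19  299.91] 0.0017262296880818033
fl [260.29 111.11]
fr [401.03 112.36]
bar [334.04 -63.65]
blk [318.44 138.97]
```

View pics/w1.png

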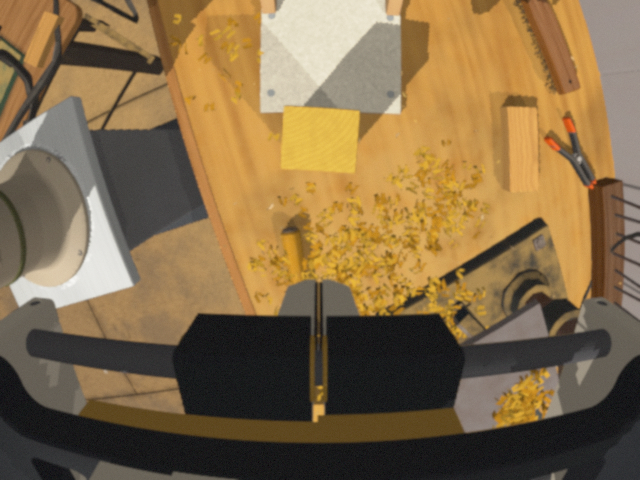

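The wrist view confirms the stand front corners at (260,111) and (401,112), and the block top centre at (320,139), all within a pixel or so of prediction. I'll push the block now.

Run:
```python
from h import *
arm.move_linear(st(-110,16,148),v=200)
arm.move_linear(st(-70,16,148),v=120)
for x in(-45,-25,-15,-8,-2,4):
    arm.move_linear(st(x,16,148),v=50); print(x,arm.read_clock(),arm.read_contact_force())
    im=get_image("wrist")
arm.pause(.3);im=get_image("wrist");p=camera_params("wrist")
cv2.imwrite("pics/w2.png",im)
```

```text
-45 6.8417 [-0.03  0.44  0.75]
-25 7.4417 [-0.55 -0.62  0.46]
-15 7.8417 [-0.08 -0.37  0.25]
-8 8.1833 [ 0.14 -0.03 -0.09]
-2 8.5 [-0.7   0.21 -0.45]
4 8.8167 [-0.05  0.01  0.28]
```

View pics/w2.png

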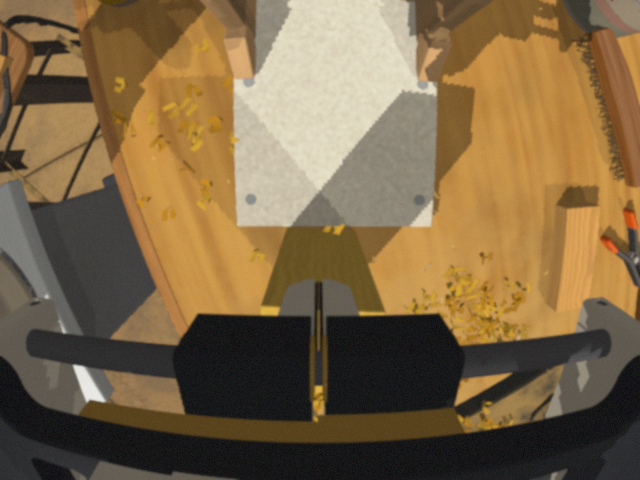

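The block's shaded front face, at (300..385, 230..310), is still leaning ahead of the fingers. It is near balance, so I'll keep pushing.

Run:
```python
from h import *
for x in(10,16,22):
    arm.move_linear(st(x,16,148),v=50); arm.pause(.15); im=get_image("wrist")
    hsv=cv2.cvtColor(im,cv2.COLOR_BGR2HSV)[:290]; m=cv2.inRange(hsv,(20,120,80),(32,255,255)); print(x,arm.read_clock(),arm.read_contact_force(),(m[100:230,230:440]>0).sum())
    if (m[100:230,230:440]>0).sum()>4000: break
arm.pause(.3)
arm.move_linear(st(-60,0,260),v=300)
p=camera_params("wrist");im=get_image("wrist");cv2.imwrite("pics/w3.png",im)
import pickle;pickle.dump(p,open("w3.pkl","wb"));print(arm.read_clock())
cv2.imwrite("pics/s3.png",get_image("scene"))
```

```text
10 9.6833 [0.32 0.41 0.39] 79
16 10.15 [-0.67 -0.68  0.15] 88
22 10.6167 [0.23 0.53 0.04] 80
11.5833
```

View pics/w3.png

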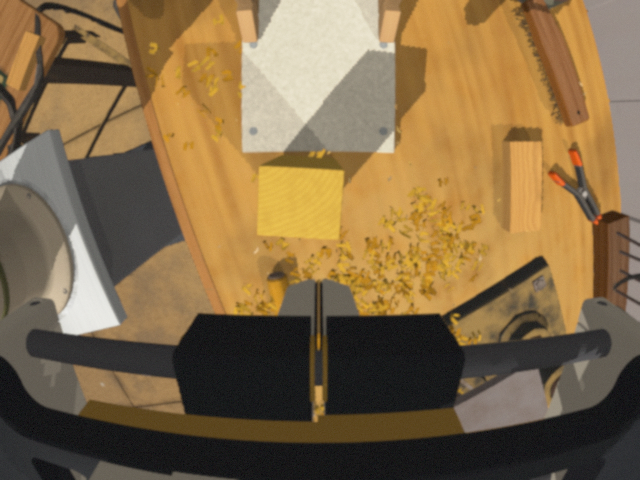

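The block is upright again, with its top at (258..344, 167..240), so it didn't go over. I'll compute where it stands and where the fingers actually were.

Run:
```python
from h import *
import pickle
inv=lambda X:Ro.from_euler('z',-YAW).apply(np.array(X)-F)
for n,c in(("w1",((284,107),(360,108),(357,173),(281,168))),("w3",((259,167),(344,169),(340,240),(258,236)))):
    p=pickle.load(open(n+".pkl","rb"))
    C=[inv(onz(p,q,170,True)) for q in c];print(n,*C,np.mean(C,0))
print("corners w3",inv(onz(p,(242,152),18,True)),inv(onz(p,(395,152),18,True)))
print("TCP px",proj(p,arm.read_tcp_pos(),True),inv(arm.read_tcp_pos()),inv(p["position"]))
```

```text
w1 [ -7.78  45.47 170.  ] [ -8.43 -20.16 170.  ] [-65.8  -18.22 170.  ] [-61.49  48.51 170.  ] [-35.88  13.9  170.  ]
w3 [ -7.5   45.83 170.  ] [ -9.47 -19.71 170.  ] [-66.14 -17.29 170.  ] [-62.78  48.52 170.  ] [-36.47  14.34 170.  ]
corners w3 [-1.08 90.59 18.  ] [ -1.18 -90.48  18.  ]
TCP px [316.31 270.57] [-58.86   1.03 258.66] [ 15.15  -0.47 455.54]
```

The block hasn't moved at all. The geometry of w2 implies the TCP was near x=-84, so the push stopped short. I'll repeat it and log the TCP.

Run:
```python
from h import *
inv=lambda X:Ro.from_euler('z',-YAW).apply(np.array(X)-F)
log=lambda x:print(x,arm.read_clock(),inv(arm.read_tcp_pos()),arm.read_contact_force())
arm.move_linear(st(-110,14,260),v=300);log(-110)
arm.move_linear(st(-110,14,150),v=200);log('down')
for x in(-80,-60,-40):
    arm.move_linear(st(x,14,150),v=100); log(x)
```

```text
-110 11.9583 [-110.52   14.95  259.1 ] [-0.63 -0.4  -0.4 ]
down 12.6583 [-109.73   13.6   150.19] [0.48 0.22 0.93]
-80 13.1083 [-79.64  13.72 150.58] [ 0.19 -0.5   0.26]
-60 13.4583 [-60.1   14.   150.04] [ 0.35 -0.19 -0.45]
-40 13.8083 [-40.1   14.03 149.95] [ 0.25  0.04 -0.4 ]
```

```bash
cat >> h.py <<'E'
inv=lambda X:Ro.from_euler('z',-YAW).apply(np.array(X)-F)
def yel(im,box):
    x0,y0,x1,y1=box; h=cv2.cvtColor(im[y0:y1,x0:x1],cv2.COLOR_BGR2HSV); m=cv2.inRange(h,(20,110,70),(32,255,255))
    m=cv2.morphologyEx(m,cv2.MORPH_OPEN,np.ones((5,5)))
    c=cv2.findContours(m,cv2.RETR_EXTERNAL,cv2.CHAIN_APPROX_SIMPLE)[0]
    if not c:return None
    c=max(c,key=cv2.contourArea); return cv2.contourArea(c),(cv2.approxPolyDP(cv2.convexHull(c),4,True)[:,0]+[x0,y0])
E
python3 - <<'E'
from h import *
B=(270,180,380,340)
for n in("scene0","s3"): print(n,yel(cv2.imread(f"pics/{n}.png"),B))
im=get_image("scene");cv2.imwrite("pics/s4.png",im);print("now",yel(im,B))
t=get_image("top");print("top",yel(t,(340,220,410,320)), yel(cv2.imread("pics/top0.png"),(340,220,410,320)))
cv2.imwrite("pics/c4.png",np.hstack([cv2.resize(im[150:350,200:400],(400,400)),cv2.resize(t[170:370,230:430],(400,400))]))
E
```

```text
scene0 (1647.0, array([[328, 256],
       [329, 317],
       [306, 319],
       [302, 258]]))
s3 (1596.5, array([[330, 260],
       [330, 310],
       [324, 318],
       [306, 319],
       [301, 258]]))
now (1353.5, array([[304, 258],
       [332, 271],
       [330, 311],
       [322, 318],
       [307, 319],
       [303, 312]]))
top None (904.5, array([[369, 251],
       [394, 258],
       [384, 288],
       [358, 281]]))
```

View pics/c4.png

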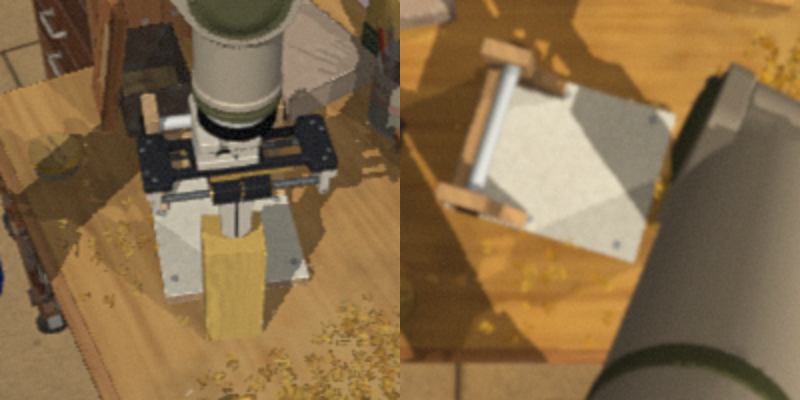

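The fingertip seems to end over the block's top face, at about (235,235) in the left crop, without touching it. I'll check against the projected TCP.

Run:
```python
from h import *
S=camera_params("scene");X=np.array(arm.read_tcp_pos());print(X,inv(X),R(arm.read_tool_rot()).as_matrix())
for dz in(0,20,40,60):print(dz,proj(S,X+[0,0,dz]))
print("block top corners",*[proj(S,st(x,y,170)) for x,y in((-8,46),(-8,-20),(-64,-20),(-64,47))])
print("block bottom near",*[proj(S,st(x,y,0)) for x,y in((-64,-20),(-64,47))])
print(arm.read_joint_positions(),arm.read_effort(),arm.read_gripper_width())
```

```text
[489.36 -41.19 150.02] [-40.64  14.02 150.02] [[ 0.28  0.96 -0.  ]
 [ 0.96 -0.28 -0.  ]
 [-0.    0.   -1.  ]]
0 [317.05 273.56]
20 [317.15 267.88]
40 [317.24 262.02]
60 [317.34 255.98]
block top corners [300.14 258.33] [329.65 254.41] [334.8  274.22] [303.76 278.53]
block bottom near [332.04 317.32] [304.59 321.48]
[-0.48  0.44  0.63  2.19 -0.44  0.63  0.18] [ -0.38 -47.93   7.11 -16.77  -0.05   0.03  -0.  ] 0.007729462447595887
```

Run:
```python
from h import *
p=camera_params("wrist");X=np.array(arm.read_tcp_pos());im=get_image("wrist")
for dz in(0,10,20,30,40):print(dz,proj(p,X+[0,0,dz],True))
print(im[262:300:2,305].tolist()); print(im[262:300:2,335].tolist())
print(np.median(im[240:280,300:340].reshape(-1,3),0))
```

```text
0 [317.46 272.16]
10 [317.39 278.78]
20 [317.32 286.05]
30 [317.23 294.06]
40 [317.14 302.9 ]
[[66, 156, 197], [62, 155, 196], [67, 156, 196], [58, 151, 189], [64, 155, 193], [64, 155, 195], [60, 154, 195], [66, 157, 197], [63, 147, 182], [79, 117, 137], [84, 98, 104], [83, 95, 100], [84, 95, 100], [83, 95, 101], [83, 94, 99], [88, 95, 102], [84, 94, 99], [83, 92, 99], [83, 95, 99]]
[[52, 119, 148], [47, 115, 144], [49, 114, 144], [47, 113, 140], [46, 112, 141], [48, 114, 142], [49, 115, 143], [45, 110, 139], [48, 113, 140], [56, 105, 129], [82, 98, 108], [85, 96, 101], [82, 92, 98], [82, 95, 101], [84, 94, 100], [82, 92, 99], [80, 94, 100], [87, 99, 101], [84, 95, 101]]
[ 49. 115. 143.]
```

The closed fingertips sit about 20 mm or more behind the nominal TCP, so the first push just skimmed over the block. I'll push lower.

Run:
```python
from h import *
log=lambda x:print(x,arm.read_clock(),inv(arm.read_tcp_pos()),arm.read_contact_force())
arm.move_linear(st(-40,14,200),v=400)
arm.move_linear(st(-112,14,200),v=400)
arm.move_linear(st(-112,14,118),v=250)
arm.move_linear(st(-72,14,118),v=150)
B=(270,180,380,340)
for x in(-55,-40,-25,-15,-5,3):
    arm.move_linear(st(x,14,118),v=60); im=get_image("scene"); r=yel(im,B);log(x);print(r[0] if r else None, r[1][:,1].max() if r else None)
    if r and r[1][:,1].max()<308: break
arm.pause(.4);im=get_image("scene");print(yel(im,B))
cv2.imwrite("pics/s5.png",im)
```

```text
-55 15.9417 [-55.07  14.12 117.91] [-0.2  -1.27 -0.41]
901.5 316
-40 16.3917 [-39.65  14.12 117.95] [ 0.07 -0.27 -0.39]
1039.0 315
-25 16.8417 [-24.75  14.11 117.95] [ 0.63  0.65 -1.37]
1180.5 311
-15 17.2083 [-14.81  14.02 117.98] [-0.15 -0.03  0.11]
1182.0 311
-5 17.575 [ -4.8   14.05 117.97] [-0.05  0.57  0.07]
1298.0 311
3 17.9083 [  3.16  14.04 117.97] [ 0.01  0.13 -0.9 ]
1366.0 311
(1379.0, array([[297, 244],
       [323, 261],
       [330, 308],
       [305, 311],
       [295, 262]]))
```

Run:
```python
from h import *
S=camera_params("scene")
print("lying",*[proj(S,st(x,y,z)) for x,z in((-50,18),(-50,74),(120,74)) for y in(47,-19)])
im=cv2.imread("pics/s5.png");cv2.imwrite("pics/c5.png",cv2.resize(im[170:350,220:420],None,fx=3,fy=3))
```

```text
lying [303.57 312.45] [330.73 308.41] [303.28 299.04] [331.51 294.95] [292.61 244.12] [318.27 240.83]
```

View pics/c5.png

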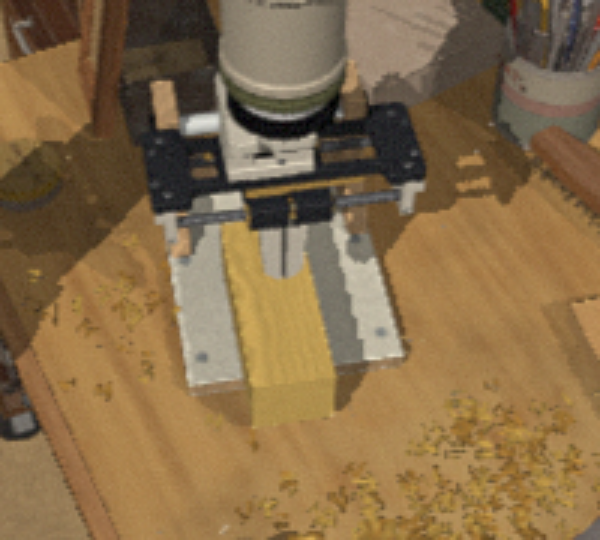

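The block is lying lengthwise on the base. I'll lift, open the jaws, and measure its far end with the wrist camera.

Run:
```python
from h import *
arm.move_linear(st(-60,0,260),v=350); jaws.release()
p=camera_params("wrist");im=get_image("wrist");cv2.imwrite("pics/w6.png",im)
r=yel(im,(230,0,420,275));print(arm.read_clock(),r)
for q in r[1]:print(q,inv(onz(p,q,74,True)),inv(onz(p,q,18,True)))
print("corners pred",[proj(p,st(0,s*90,18),True) for s in(1,-1)])
print([proj(p,st(120,y,74),True) for y in(47,-19)])
```

```text
20.475 (10289.5, array([[337,  39],
       [337, 200],
       [275, 201],
       [274,  40]]))
[337  39] [117.55 -19.33  74.  ] [132.62 -22.04  18.  ]
[337 200] [-50.98 -19.7   74.  ] [-60.63 -22.46  18.  ]
[275 201] [-51.85  45.06  74.  ] [-61.62  51.79  18.  ]
[274  40] [117.34  44.69  74.  ] [132.39  51.38  18.  ]
corners pred [array([242.12, 150.45]), array([394.23, 150.32])]
[array([271.78,  37.7 ]), array([336.66,  36.77])]
```

The block lies square, with its end at x≈118 and its centre at y≈13. Next I'll refine the door's position from a closer wrist view.

Run:
```python
from h import *
q=tool(YAW+np.pi/2,0,1)
arm.move_linear(st(-60,0,330),v=350)
arm.reach([495,270,340],q)
p=camera_params("wrist");im=get_image("wrist");cv2.imwrite("pics/w7.png",im);print(arm.read_clock(),p["position"])
import pickle;pickle.dump(p,open("w7.pkl","wb"))
d=Ro.from_euler('z',-.16)*Ro.from_euler('y',.17)
foot=np.array([480,382,0.]);foot=np.array([516,374,198])-d.apply([0,0,200])
for X in((-9,50,200),(9,50,200),(9,-50,200),(-9,-50,200),(-9,50,0),(-9,-50,0)):
    print(X,proj(p,foot+d.apply(X),True))
hsv=cv2.cvtColor(im,cv2.COLOR_BGR2HSV)
for X in((0,-30,200),(0,0,200),(0,30,200),(-9,0,180)):
    u=proj(p,foot+d.apply(X),True).astype(int);print(X,hsv[u[1],u[0]])
print("bench",hsv[200,200],hsv[150,250])
```

```text
22.1417 [517.37 339.78 535.65]
(-9, 50, 200) [289.49  48.95]
(9, 50, 200) [309.31  47.05]
(9, -50, 200) [323.37 153.94]
(-9, -50, 200) [303.82 156.61]
(-9, 50, 0) [276.56  83.97]
(-9, -50, 0) [285.84 152.31]
(0, -30, 200) [ 14 173 121]
(0, 0, 200) [ 12 163 125]
(0, 30, 200) [ 13 175 124]
(-9, 0, 180) [ 13 169  83]
bench [ 15 159 178] [ 18 168 105]
```

View pics/w7.png

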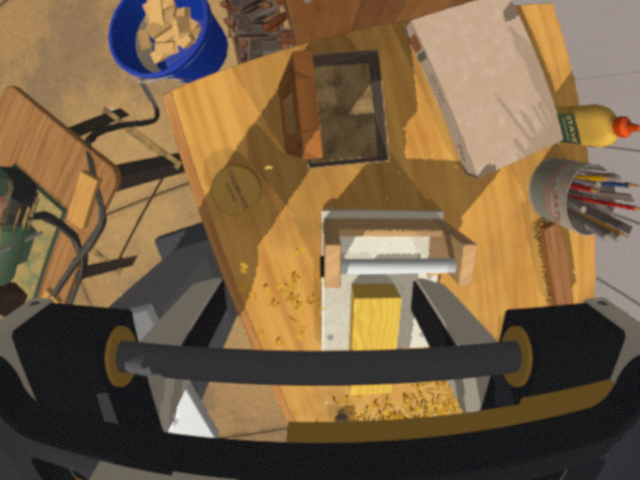

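The wrist view shows the door's top face corners at about (293,53), (313,51), (322,157) and (303,158). The bar runs (342,267) to (455,266), and the block end is at (352..400, 284). The tin and chisel are undisturbed.

Run:
```python
from h import *
import pickle
p=pickle.load(open("w7.pkl","rb"))
C=[onz(p,u,z,True) for u,z in(((293,53),200),((313,51),197),((322,157),197),((303,158),200))]
c=np.mean(C,0);d=(C[0]+C[1]-C[2]-C[3])/2;yaw=-np.arctan2(d[0],d[1]);print(*C,c,yaw,np.linalg.norm(d))
print("bar",inv(onz(p,(342,267),128,True)),inv(onz(p,(455,266),128,True)),"blk",inv(onz(p,(352,284),74,True)),inv(onz(p,(400,284),74,True)))
up=Ro.from_euler('z',yaw).apply([np.sin(.17),0,np.cos(.17)])
top=np.r_[c[:2],198.5]
q=tool(yaw,.17,1);g=top-39*up;print(g)
print(solver.inverse_kinematics(g,q))
try:
    arm.reach(top+70*up,q);arm.move_linear(g,v=100)
    print(arm.read_clock(),arm.read_tcp_pos(),arm.read_contact_force(),arm.read_joint_positions())
    jaws.grasp();print(arm.read_gripper_width()*93,arm.read_gripper_force(),arm.read_contact_force(),arm.read_clock())
except arm.IKError as e:print(e)
for f in(0,1):print(f,solver.inverse_kinematics(st(175,4,174),tool(YAW,np.radians(18),f)),solver.inverse_kinematics(st(237,4,364),tool(YAW,np.radians(18),f)))
```

```text
[517.11 419.98 200.  ] [534.8  417.21 197.  ] [514.82 320.91 197.  ] [498.23 325.08 200.  ] [516.24 370.8  198.5 ] -0.20051863549439386 97.55720729005229
bar [183.32  67.13 128.  ] [182.69 -72.28 128.  ] blk [138.96  49.63  74.  ] [137.91 -16.6   74.  ]
[509.77 372.11 160.06]
[-0.02  0.82 -1.1   1.71  0.61  1.14  1.66]
25.4167 [510.09 372.43 160.7 ] [0.01 0.12 0.09] [-0.04  0.79 -1.04  1.71  0.57  1.11  1.7 ]
17.654290575617104 29.94473308324814 [ 0.04  0.2  -0.18] 26.575
0 [-0.22  0.58 -0.45  1.79  0.48  1.13  0.37] [-0.25  0.49 -0.54  1.46  0.4   1.54  0.45]
1 [-1.14  0.82  1.11  1.85 -0.49  1.06 -1.71] [-1.18  0.65  1.12  1.53 -0.29  1.44 -1.92]
```

The door is gripped, at 17.7 mm across the pads. I'll lift it, carry it to the stand and lower it along its own axis.

Run:
```python
from h import *
X=np.array(arm.read_tcp_pos())
arm.move_linear(X+[0,0,60],v=150);arm.move_linear(X+[-30,-40,215],v=250)
print(arm.read_clock(),arm.read_gripper_width()*93,arm.read_contact_force())
E_,y0,th=117.7,-0.5,np.radians(17.5);YW=YAW+.002
q=tool(YW,th,0);c,s=np.cos(th),np.sin(th)
foot=np.array([E_+1.5+9*c,y0,20+9*s]);u=np.array([s,0,c]);T=foot+161*u
g=lambda k,dx=0:st(*(T+k*u+[dx,0,0]))
arm.reach(g(190,-2),q);print(arm.read_clock(),inv(arm.read_tcp_pos()),g(190,-2))
p=camera_params("wrist");cv2.imwrite("pics/w8.png",get_image("wrist"));cv2.imwrite("pics/s8.png",get_image("scene"))
arm.pause(.2);f0=np.array(arm.read_contact_force())
arm.move_linear(g(30,-1),v=150);print(arm.read_contact_force()-f0)
for k in(12,4,1,0):
    arm.move_linear(g(k),v=30);arm.pause(.1);print(k,arm.read_clock(),inv(arm.read_tcp_pos()),arm.read_contact_force()-f0)
cv2.imwrite("pics/s9.png",get_image("scene"));cv2.imwrite("pics/t9.png",get_image("top"))
```

```text
27.925 17.63972757813648 [ 1.17 -0.7  -2.58]
29.1833 [231.76  -0.05 356.51] [579.45 215.84 357.46]
[0.56 0.48 0.36]
12 31.5417 [179.98  -0.58 187.87] [0.37 0.13 1.96]
4 32.0583 [177.44  -0.51 180.08] [-0.28  0.24  1.38]
1 32.4083 [176.49  -0.5  177.22] [-0.9  -0.52  0.46]
0 32.7583 [176.25  -0.5  176.27] [ 0.42 -1.1   0.56]
```

Run:
```python
from h import *
E_,y0,th=117.7,-0.5,np.radians(17.5);YW=YAW+.002
q=tool(YW,th,0);c,s=np.cos(th),np.sin(th)
foot=np.array([E_+1.5+9*c,y0,20+9*s]);u=np.array([s,0,c]);T=foot+161*u
g=lambda k:st(*(T+k*u))
fm=lambda:np.mean([arm.read_contact_force() for _ in range(20)],0)
f0=fm();print(f0)
for k in(-.7,-1.4,-2.1,-2.8):
    arm.move_linear(g(k),v=15);arm.pause(.15);f=fm();print(k,arm.read_clock(),inv(arm.read_tcp_pos()),f-f0)
    if f[2]-f0[2]>3:break
cv2.imwrite("pics/s10.png",get_image("scene"));cv2.imwrite("pics/t10.png",get_image("top"));print(arm.read_clock())
S=camera_params("scene")
```

```text
[ 0.55  0.36 -3.03]
-0.7 33.2583 [176.02  -0.49 175.59] [-1.55  0.76 -0.39]
-1.4 33.6583 [175.8   -0.51 174.93] [-0.55 -0.47  0.67]
-2.1 34.0583 [175.78  -0.55 174.48] [-0.6   0.54  2.87]
-2.8 34.4583 [175.88  -0.7  174.25] [-0.53  1.49  7.32]
34.5583
```

The foot is on the base. I'll ease the top towards the bar while watching the force, then release.

Run:
```python
from h import *
fm=lambda:Ro.from_euler('z',-YAW).apply(np.mean([arm.read_contact_force() for _ in range(20)],0))
YW=YAW+.002
b=np.array([117.7+1.0+18*np.cos(np.radians(17.5)),-.5,18.4])
def pose(deg):
    t=np.radians(deg);c,s=np.cos(t),np.sin(t)
    return st(*(b+[-9*c,0,9*s]+161*np.array([s,0,c]))),tool(YW,t,0)
f0=None
for d in(17.5,18.2,18.8,19.4,20.0,20.4):
    P,q=pose(d);arm.move_linear(P,q,v=15);arm.pause(.1);f=fm();f0=f if f0 is None else f0
    print(d,arm.read_clock(),f)
    if f[0]-f0[0]<-3.5:break
jaws.release();arm.pause(.5);print(arm.read_clock(),fm())
P,q=np.array(arm.read_tcp_pos()),None
u=-R(arm.read_tool_rot()).as_matrix()[:,2]
cv2.imwrite("pics/s11.png",get_image("scene"))
arm.move_linear(P+u*90,v=150)
arm.move_linear(P+u*90+[-40,-120,160],v=350)
arm.reach(st(-150,0,330),tool(YAW+np.pi/2,0,1));print(arm.read_clock(),inv(arm.read_tcp_pos()))
cv2.imwrite("pics/s12.png",get_image("scene"));cv2.imwrite("pics/t12.png",get_image("top"))
import pickle;pickle.dump(camera_params("wrist"),open("w12.pkl","wb"));cv2.imwrite("pics/w12.png",get_image("wrist"))
```

```text
17.5 34.9083 [ 1.73  0.76 -1.15]
18.2 35.2917 [-0.21 -0.27 -2.13]
18.8 35.6583 [ 0.01  0.03 -2.  ]
19.4 36.025 [ 0.2   0.66 -2.26]
20.0 36.3917 [ 0.08 -0.31 -2.42]
20.4 36.7417 [-1.12 -0.16 -1.53]
38.5 [-0.    0.14 -0.95]
41.075 [-148.03   -0.32  329.4 ]
```

Released and withdrawn. I'll check the door's pose numerically, since the picture-view budget is spent.

Run:
```python
from h import *
import pickle
S=camera_params("scene");T=camera_params("top");W=pickle.load(open("w12.pkl","rb"))
t=np.radians(20.3);c,s=np.cos(t),np.sin(t);b=np.array([117.7+18*c,-.5,18]);foot=b+[-9*c,0,9*s]
def cor(x,y,h):return st(*(foot+np.array([x*c+h*s,y,-x*s+h*c])))
for n,p,f,im,im0 in(("S",S,0,"s12","scene0"),("T",T,0,"t12","top0"),("W",W,1,"w12",None)):
    I=cv2.imread(f"pics/{im}.png");h=cv2.cvtColor(I,cv2.COLOR_BGR2HSV);m=cv2.inRange(h,(4,140,50),(15,255,255))
    if im0:
        dd=cv2.absdiff(I,cv2.imread(f"pics/{im0}.png")).max(2);m&=(dd>35).astype(np.uint8)*255
    P=np.array([proj(p,cor(x,y,z),f) for x,y,z in((-9,50,200),(-9,-50,200),(9,50,200),(9,-50,200),(-9,50,0),(-9,-50,0))])
    lo=np.maximum((P.min(0)-25).astype(int),0);hi=(P.max(0)+25).astype(int);k=np.zeros_like(m);k[lo[1]:hi[1],lo[0]:hi[0]]=255
    m&=k; m=cv2.morphologyEx(m,cv2.MORPH_OPEN,np.ones((3,3)))
    cs=cv2.findContours(m,cv2.RETR_EXTERNAL,cv2.CHAIN_APPROX_SIMPLE)[0];cs=[q for q in cs if cv2.contourArea(q)>25]
    print(n,"pred",P.round().astype(int).tolist())
    if cs:print("  hull",cv2.approxPolyDP(cv2.convexHull(np.vstack(cs)),3,True)[:,0].tolist(),sum(map(cv2.contourArea,cs)))
    yb=yel(I,tuple(np.r_[np.maximum((proj(p,st(35,13,74),f)-70).astype(int),0),(proj(p,st(35,13,74),f)+70).astype(int)]));print("  yel",yb[1].tolist() if yb else None)
for n in("S","T"):
    a,b2=[("pics/scene0.png","pics/s12.png"),("pics/top0.png","pics/t12.png")][n=="T"]
print("block pred W",*[proj(W,st(x,y,74),1) for x,y in((117.5,45),(117.5,-19))])
```

```text
S pred [[286, 186], [327, 181], [285, 183], [325, 179], [292, 258], [330, 253]]
  hull [[329, 251], [293, 243], [292, 235], [328, 230]] 250.0
  yel [[294, 245], [321, 253], [331, 292], [329, 308], [304, 310]]
T pred [[264, 252], [279, 203], [256, 250], [271, 201], [303, 269], [315, 228]]
  hull [[273, 202], [279, 202], [312, 227], [300, 265], [267, 252], [261, 231]] 1866.5
  yel [[310, 239], [382, 258], [376, 286], [304, 267]]
W pred [[266, -119], [373, -118], [268, -127], [371, -126], [282, 2], [356, 3]]
  yel [[335, 0], [334, 118], [280, 118], [282, 0]]
block pred W [282.17 -11.03] [334.49 -11.44]
```

Run:
```python
from h import *
I=cv2.imread("pics/s12.png");h=cv2.cvtColor(I,cv2.COLOR_BGR2HSV);print([h[y,308].tolist() for y in range(176,262,5)])
arm.move_linear(st(0,0,400),v=300);arm.move_linear(st(40,0,400),v=300)
W=camera_params("wrist");im=get_image("wrist");cv2.imwrite("pics/w13.png",im)
t=np.radians(20.3);c,s=np.cos(t),np.sin(t);b=np.array([117.7+18*c,-.5,18]);foot=b+[-9*c,0,9*s]
P=np.array([proj(W,st(*(foot+np.array([x*c+k*s,y,-x*s+k*c]))),1) for x,y,k in((-9,50,200),(-9,-50,200),(9,50,200),(9,-50,200),(-9,50,0),(-9,-50,0))]);print(P.round(1).tolist())
h=cv2.cvtColor(im,cv2.COLOR_BGR2HSV);m=cv2.inRange(h,(4,140,40),(15,255,255));m[270:]=0;m[:,:220]=0;m[:,420:]=0
m=cv2.morphologyEx(m,cv2.MORPH_OPEN,np.ones((3,3)))
for q in cv2.findContours(m,cv2.RETR_EXTERNAL,cv2.CHAIN_APPROX_SIMPLE)[0]:
    if cv2.contourArea(q)>60:print(cv2.contourArea(q),cv2.approxPolyDP(cv2.convexHull(q),2,True)[:,0].tolist(),cv2.minAreaRect(q))
print(yel(im,(230,0,420,275)),[proj(W,st(117.6,y,74),1) for y in(45,-19)],arm.read_clock())
```

```text
[[17, 108, 45], [13, 149, 120], [87, 94, 30], [96, 34, 37], [120, 23, 45], [0, 9, 28], [110, 21, 37], [19, 144, 124], [116, 48, 37], [103, 36, 50], [120, 14, 37], [18, 36, 128], [22, 38, 175], [18, 37, 178], [21, 34, 173], [20, 37, 181], [21, 149, 195], [20, 146, 187]]
[[269.8, 67.6], [368.2, 67.5], [270.7, 53.3], [367.3, 53.2], [286.2, 134.4], [352.1, 134.4]]
6516.5 [[369, 56], [370, 72], [352, 133], [288, 131], [272, 68], [274, 54], [325, 52]] ((320.5723571777344, 92.23004150390625), (98.15538787841797, 80.59858703613281), 0.9710219502449036)
(5328.5, array([[333, 135],
       [332, 250],
       [288, 251],
       [286, 136]])) [array([286.31, 134.29]), array([332.51, 134.06])] 42.2583
```

The door is leaning where predicted, within about 2 to 4 px. It looks square, the block end is in place against its foot, and the arm is clear.

```bash
python3 -c "
from h import *
print(arm.hand_in(),arm.read_clock())"
```

```text
the job is handed in; nothing more can be done
the job is handed in; nothing more can be done
```

I handed the job in at about 42 s: the block lies on the base as the foot stop, and the door leans on the bar by itself at about 20°, roughly square to it. The tin and chisel looked undisturbed in the last picture I viewed, before the door was moved; I saw no verdict.

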